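# Find and release the latched key on the router's key box

## Task

One of the four white keys on the router's key box is latched down. With a fingertip, lightly tap all four keys one after another, from the robot's left (the green-lamp end) to its right, to feel which one stands low, pushing no free key down as far as the latched one. Then press the latched key on down, gently, until it lets go, and draw back so that all four keys stand fully up; pick nothing up and leave the things around the box alone.

Things in the scene. Friction and masses are not known exactly. Their poses are not given: they have to be found in the camera images.
- console_mid (a point): Centre of the deck of the key box: a fixed black steel box, 150 mm (own x) by 270 mm (own y), deck 50 mm above the table. Its y axis runs along the row towards the first key, its x axis away from the robot, z up. It is turned up to 0.3 rad. A small green lamp lies on the deck behind the first key. Exactly one of its four keys is latched down at the start.
- key1_top (a point): Centre of the top face of the first key, at the robot's left (+y) end beside the green lamp; moves with it. White plastic block, 44 mm (box x) by 34 mm (box y), four identical ones 52 mm apart between centres. Its top is 24 mm above the deck (74 mm above the table) when up, 7 mm lower when latched.
- key1 (a joint): Metres this key is pressed down: 0 up, 0.014 bottom stop. A free key yields above 2.1 N, then 0.35 N per mm (7 N at the bottom) and springs back. The latched one rests at 0.007, cannot rise, and goes further down only above 4.6 N; pressed past 0.0105 for 0.1 s its latch lets go for good, and it springs up once the finger leaves.
- key2_top (a point): Centre of the top face of the second key from the left; moves with it. White plastic block, 44 mm (box x) by 34 mm (box y), four identical ones 52 mm apart between centres. Its top is 24 mm above the deck (74 mm above the table) when up, 7 mm lower when latched.
- key2 (a joint): Metres this key is pressed down: 0 up, 0.014 bottom stop. A free key yields above 2.1 N, then 0.35 N per mm (7 N at the bottom) and springs back. The latched one rests at 0.007, cannot rise, and goes further down only above 4.6 N; pressed past 0.0105 for 0.1 s its latch lets go for good, and it springs up once the finger leaves.
- key3_top (a point): Centre of the top face of the third key from the left; moves with it. White plastic block, 44 mm (box x) by 34 mm (box y), four identical ones 52 mm apart between centres. Its top is 24 mm above the deck (74 mm above the table) when up, 7 mm lower when latched.
- key3 (a joint): Metres this key is pressed down: 0 up, 0.014 bottom stop. A free key yields above 2.1 N, then 0.35 N per mm (7 N at the bottom) and springs back. The latched one rests at 0.007, cannot rise, and goes further down only above 4.6 N; pressed past 0.0105 for 0.1 s its latch lets go for good, and it springs up once the finger leaves.
- key4_top (a point): Centre of the top face of the fourth key, at the robot's right (-y) end; moves with it. White plastic block, 44 mm (box x) by 34 mm (box y), four identical ones 52 mm apart between centres. Its top is 24 mm above the deck (74 mm above the table) when up, 7 mm lower when latched.
- key4 (a joint): Metres this key is pressed down: 0 up, 0.014 bottom stop. A free key yields above 2.1 N, then 0.35 N per mm (7 N at the bottom) and springs back. The latched one rests at 0.007, cannot rise, and goes further down only above 4.6 N; pressed past 0.0105 for 0.1 s its latch lets go for good, and it springs up once the finger leaves.
- dish: Round steel dish with a few screws, 96 mm across, 22 mm high, loose; origin at the centre of its underside. To be left alone.
- screwdriver: Screwdriver with a red handle, 180 mm long, lying on the table beyond the box, origin on its length near the middle; loose, to be left alone.
- spacer: Upright aluminium cylinder, 28 mm across, 42 mm high, loose, beside the left end of the box; origin at the centre of its underside. To be left alone.
- sample: White plastic plate with four holes, 80 x 60 x 12 mm, loose on the table to the left of the box; origin at the centre of its underside. To be left alone.

How it is judged:
By the outcome, as a careful person would: the job done as asked, in the order asked, and still so for the second after the job is handed in, with the robot touching nothing.
It also fails if it takes over 54 s, if anything falls off the work surface, if the arm or the gripper's body presses on something with over 40 N, if the wrist force passes 120 N, or if a joint passes its speed limit or range.

## Robot

A 6-joint arm with a two-finger parallel gripper is mounted at the origin on the work surface. World frame = base frame: x ahead of the robot, y to its left, z up, the work surface at z = 0. Lengths are in mm, angles in rad, forces in N, time in s.
With the tool pointing down it reaches from about 275 to 850 mm from the base axis. Payload 5.2 kg.
Tool frame: the origin (TCP) lies at the very end of the fingers, on their centre line; the grasp point (between the pads) lies robot.pinch_z behind it (robot.pinch_z is the distance from the TCP to the grasp point, in mm); z points along the fingers, y is the direction in which the jaws open and shut (so a half turn about z gives the same grasp; the last joint's range is limited). The gripper opens to 85 mm and grips with 20 to 120 N. Pads are 22 mm wide; open, the fingers measure 114 mm over their backs; the gripper's body (76 mm by 85 mm) begins 54 mm behind the grasp point. The pads swing forward as they close: fully open they stand 13 mm farther back than shut.
Start: joints at [0.963, 0.259, 1.535, -0, 1.348, -0.203], TCP at [216.588, 505.564, 231.31] pointing down, gripper open.
Joint ranges: [-3.14, 3.14], [-0.91, 2.08], [0.19, 2.58], [-1.22, 4.36], [0.22, 2.71], [-3.12, 3.12]. Speed limits (rad/s): [2.57, 2.57, 3.14, 3.14, 3.14, 3.14].

## Interface

Orientations are given as [roll, pitch, yaw] about the fixed x, y, z axes, in that order (R = Rz(yaw) Ry(pitch) Rx(roll)).
In Python, from plant import sensors, optics, robot gives the robot as it stands.
- The arm moves only by the tool play_rows, never from a script. Its argument "moves" is text: rows parted by semicolons, each of 5 numbers parted by spaces: the shift along the tool's x, y, z in mm, then the turn about the tool's z in rad, then the finger opening in mm, from 0 to 85.4. In form: tx ty tz roll gripper; .... A call has 1 to 8 rows; each row shifts and turns the commanded pose from where the row before left it, along the tool's axes as they then stand; what a row does not reach is not made up. A row lasts 1/8 s, in which the tool goes at most 62.5 mm and 10.7 degrees, less where a joint would pass 70% of its speed; a pose out of reach is approached as far as the arm can. A call is refused whole if a number of a shift passes 62.5 or a number of a turn 0.188, either way. A call with a gripper value outside its range is refused whole. The fingers move at their own pace and stop on an object; "grip_force" is the grip in N (left out, the last holds). Time passes only in rows, so rows that do not move let the fingers close. It gives the time, the measured TCP pose, the force and the opening at its end, in the units of the state.
- sensors.observe(): the state, without advancing time (a new reading comes with each control period).
- optics.snapshot(name): name is "scene" or "top" or "wrist"; returns a dict with "img" (480x640x3 uint8, red, green, blue), "range_z" (480x640 float32, mm along the optical axis (not along the pixel's ray), 0 where there is no reading), "K" (3x3 intrinsics, pixels), "xyz" and "rotation" of the camera in the world. Camera axes: x right, y down, z forward; pixel columns grow to the right and rows downward; lengths in mm; the calibration is good to about 2 mm. A picture is of the moment at which its call begins.
- robot.finish_job(): hands the job in, once; it reports no verdict.
The state is a dict: "time": time; "joints": joint angles; "qvel": joint speeds; "effort": joint torques, N m; "tool_pos": TCP position; "tool_rot": TCP orientation; "ft_force": force on the tool from outside, world axes, zero at the start; "torque": the same for the moment, N m; "gripper_width": opening from 0.0 (shut) to 1.0 (fully open).
Only numpy, scipy, OpenCV 4.12 (cv2) and the standard library are available. Lean on these libraries where they do the work, as an engineer would, in place of code of your own. Each camera call takes 0.05 s, during which the arm holds its last target.

## Working session

There is one attempt and no reset: what is moved stays moved. The work goes in short steps, Python scripts to look and compute and a tool call to move; the robot and the scene stay as the last step left them, time stands still between calls to the robot, and variables do not carry over. Pictures are saved under pics/ and viewed, and the job is handed in when it is done.

Besides the shell and the picture viewer there is one more tool, called after "Request:" in YAML: its name, and indented under it one key for each argument. play_rows: Moves the arm, as the interface text tells. Its arguments: {"type":"object","properties":{"moves":{"type":"string"},"grip_force":{"type":"number"}},"required":["moves"]}

```bash
mkdir -p pics; ls
python3 - <<'E'
from plant import sensors, optics, robot
import cv2, pickle
s=sensors.observe();print(s)
print(robot.pinch_z)
d={}
for n in ("scene","top","wrist"):
    c=optics.snapshot(n);d[n]=c
    cv2.imwrite(f"pics/{n}0.png",c["img"][:,:,::-1]);print(n,c["K"],c["xyz"],c["rotation"])
pickle.dump(d,open("snap0.pkl","wb"))
E
```

```text
pics
{'time': 0.0, 'joints': array([ 9.63186176e-01,  2.59350955e-01,  1.53609419e+00, -1.21953820e-05,
        1.34797754e+00, -2.02794749e-01]), 'qvel': array([ 1.03978273e-03,  6.16308059e-04,  6.06310062e-05, -2.14869235e-03,
       -1.14021860e-04, -2.06688241e-04]), 'effort': array([-7.42980192e-04, -4.46034765e+01, -2.90565330e+01, -7.18482115e-04,
        1.17522734e-02,  2.61197933e-06]), 'tool_pos': array([216.29042632, 505.11452899, 230.46594523]), 'tool_rot': array([-3.13979773e+00, -3.56936035e-04,  2.73677964e+00]), 'ft_force': array([-0.38235925, -0.26862829, -0.80894148]), 'torque': array([-0.01349179,  0.03617341, -0.01852376]), 'gripper_width': 1.0012212694897147}
18.700000000000003
scene [[442.08853088   0.         320.79336167]
 [  0.         442.08853088 236.13829582]
 [  0.           0.           1.        ]] [1131.90921726  107.33943368  558.27471501] [-2.28423642  0.01810421  1.68853088]
top [[526.69815765   0.         307.6114056 ]
 [  0.         526.69815765 238.34804308]
 [  0.           0.           1.        ]] [ 456.82933676   50.50174768 1166.58587105] [-3.01707779e+00  2.23053163e-03 -1.57217425e+00]
wrist [[416.98673487   0.         312.4999128 ]
 [  0.         416.98673487 240.05591629]
 [  0.           0.           1.        ]] [150.08255797 533.62283032 373.55294631] [2.85448476e+00 1.63466637e-03 1.16516806e+00]
```

View pics/top0.png

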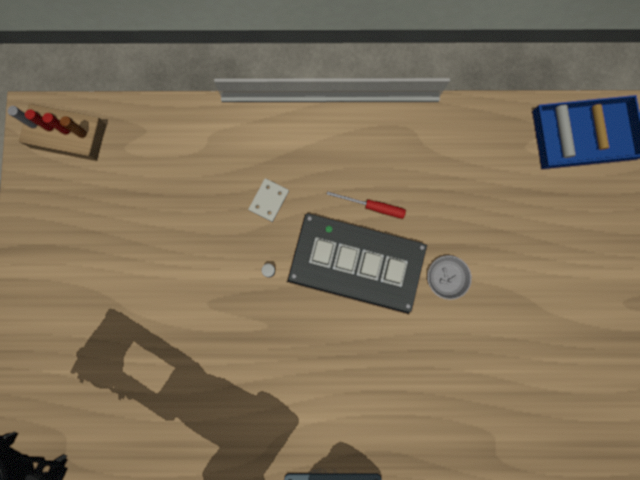

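View pics/scene0.png

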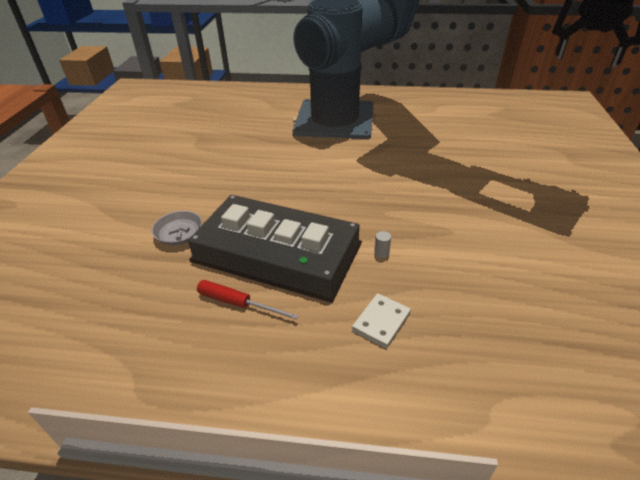

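```bash
cat > h.py <<'E'
import numpy as np, cv2, pickle
from scipy.spatial.transform import Rotation as R
def ray(c,uv,z):
    d=np.linalg.inv(c["K"])@np.array([uv[0],uv[1],1.]); d=R.from_euler('xyz',c["rotation"]).as_matrix()@d
    p=np.array(c["xyz"]); return p+d*(z-p[2])/d[2]
def cloud(c):
    v,u=np.mgrid[:480,:640]; z=c["range_z"]
    P=np.stack([u,v,np.ones_like(u)],-1)@np.linalg.inv(c["K"]).T*z[...,None]
    return P@R.from_euler('xyz',c["rotation"]).as_matrix().T+np.array(c["xyz"])
E
python3 - <<'E'
from h import *
d=pickle.load(open("snap0.pkl","rb"))
for n in("top","scene"):
    c=d[n]; im=c["img"].astype(int); W=cloud(c)
    hsv=cv2.cvtColor(c["img"],cv2.COLOR_RGB2HSV)
    m=((hsv[...,1]<60)&(hsv[...,2]>130)).astype(np.uint8)
    m[(W[...,2]<52)|(W[...,2]>90)|(W[...,0]<350)|(W[...,0]>700)|(abs(W[...,1])>300)]=0
    k,l,st,ce=cv2.connectedComponentsWithStats(m)
    for i in range(1,k):
        if st[i,4]>30:
            P=W[l==i]; top=P[P[:,2]>np.percentile(P[:,2],50)-3]
            print(n,st[i],ce[i].round(1),ray(c,ce[i],72).round(1),"depthmed",np.median(top,0).round(1), np.percentile(P[:,2],[10,50,90]).round(1))
    dm=((W[...,2]>44)&(W[...,2]<90)&(W[...,0]>350)&(W[...,0]<700)&(W[...,1]<200)&(W[...,1]>-150)&(hsv[...,2]<250)).astype(np.uint8)
    k,l,st,ce=cv2.connectedComponentsWithStats(dm); i=1+st[1:,4].argmax()
    q=W[l==i][:,:2].astype(np.float32); print("deck",cv2.minAreaRect(q))
E
```

```text
top [311 238  25  25 356] [322.5 251. ] [567.1  21.8  72. ] depthmed [566.8  22.6  72.7] [67.  72.3 74.8]
top [337 246  22  24 343] [346.9 257.9] [552.7 -29.1  72. ] depthmed [553.  -28.1  65.8] [62.  65.4 68.5]
top [362 253  20  27 343] [371.4 264. ] [539.7 -80.   72. ] depthmed [539.9 -78.9  72.6] [68.6 72.1 75. ]
top [386 259  21  27 342] [395.6 270.5] [ 526.2 -130.    72. ] depthmed [ 527.  -128.9   72.6] [69.2 72.3 75.3]
deck ((548.52880859375, -45.76573181152344), (253.78294372558594, 150.06858825683594), 75.1384048461914)
scene [222 204  26  18 276] [234.3 212.5] [ 525.4 -130.3   72. ] depthmed [ 527.7 -129.5   74. ] [72.7 74.  75.2]
scene [237 210  37  23 324] [258.1 219.3] [540.6 -83.   72. ] depthmed [541.2 -79.4  74.2] [54.4 74.  75.3]
scene [262 221  17  19  44] [270.8 229.9] [567.  -54.6  72. ] depthmed [543.3 -60.4  53.1] [52.4 53.1 54.1]
scene [274 220  26  18 302] [286.9 228.4] [560.3 -27.8  72. ] depthmed [554.7 -29.3  67.1] [66.1 67.1 68.4]
scene [302 223  26  19 324] [314.4 232. ] [565.4  20.5  72. ] depthmed [567.8  21.   74.2] [72.9 74.2 75.3]
scene [270 227  35  20  94] [288.8 238.5] [586.2 -20.   72. ] depthmed [570.2 -16.5  53.3] [52.2 53.3 54.2]
scene [319 233  14  21  50] [325.5 243.4] [592.3  42.4  72. ] depthmed [572.4  40.   53.5] [52.7 53.5 54.1]
deck ((548.81298828125, -45.48731994628906), (252.15960693359375, 153.1074676513672), 75.43218994140625)
```

Run:
```python
from h import *
d=pickle.load(open("snap0.pkl","rb"))
c=d["top"]["img"][180:330,230:490]; cv2.imwrite("pics/topcrop.png",cv2.resize(c[:,:,::-1],None,fx=3,fy=3,interpolation=cv2.INTER_CUBIC))
c=d["scene"]["img"][180:310,140:400]; cv2.imwrite("pics/scenecrop.png",cv2.resize(c[:,:,::-1],None,fx=3,fy=3,interpolation=cv2.INTER_CUBIC))
```

Request:
play_rows:
  moves: "0 0 0 0.179 0;0 0 0 0.179 0;0 0 0 0.179 0;0 0 0 0.179 0;0 0 0 0.179 0;0 0 0 0.179 0;0 0 0 0.179 0;0 0 0 0.177 0"
  grip_force: 30

```text
time: 1.15
tool_pos: [216.5, 505.4, 230.9]
tool_rot: [-3.141, 0.001, 1.301]
ft_force: [0.4, 0.2, -0.1]
gripper_width: -0.004
```

View pics/topcrop.png

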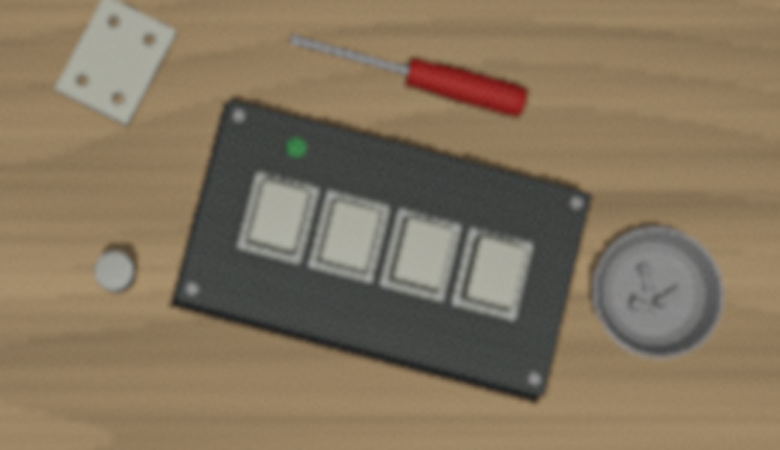

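View pics/scenecrop.png

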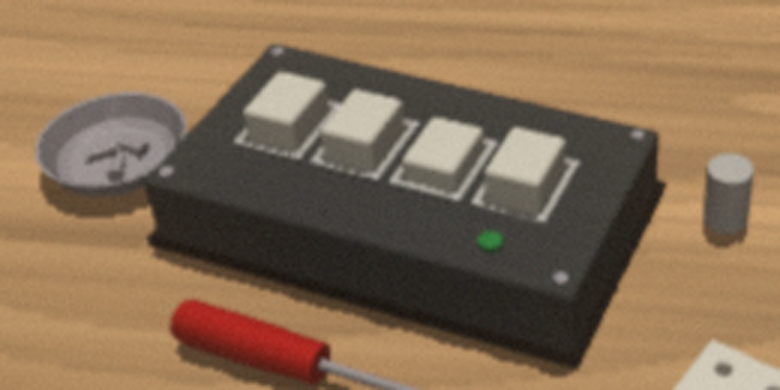

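Request:
play_rows:
  moves: "-20 24 0 0 0;-35 44 0 0 0;-35 44 0 0 0;-35 44 0 0 0;-35 44 0 0 0;-35 44 0 0 0;-35 44 0 0 0;-35 44 0 0 0"

```text
time: 2.15
tool_pos: [468.6, 161.5, 231.2]
tool_rot: [-3.141, -0.0, 1.307]
ft_force: [0.6, -0.3, 0.2]
gripper_width: 0.002
```

Request:
play_rows:
  moves: "-35 44 0 0 0;-35 44 0 0 0;-26 34 10 0 0;-12 13 30 0 0;0 0 40 0 0;0 0 30 0 0;0 0 10 0 0;0 0 0 0 0"

```text
time: 3.15
tool_pos: [569.9, 23.7, 111.1]
tool_rot: [-3.141, 0.0, 1.307]
ft_force: [-0.3, -0.2, 0.1]
gripper_width: 0.0
```

```bash
cat > st.py <<'E'
from plant import sensors
import numpy as np
s=sensors.observe()
print(s["time"],s["tool_pos"].round(2),s["tool_rot"].round(4),s["ft_force"].round(2))
K=np.array([[567,21.5],[553.7,-28.8],[540.4,-79.1],[527,-129.3]])
y=s["tool_rot"][2];c,n=np.cos(y),np.sin(y)
for k in K:
    d=k-s["tool_pos"][:2];print("to key: tx %.1f ty %.1f"%(c*d[0]+n*d[1],n*d[0]-c*d[1]))
E
python3 st.py
python3 - <<'E'
from plant import optics
import cv2
for n in("scene","wrist"):
    c=optics.snapshot(n);cv2.imwrite(f"pics/{n}1.png",c["img"][:,:,::-1])
E
```

```text
3.15 [569.89  23.7  111.1 ] [-3.1406e+00  1.0000e-04  1.3069e+00] [-0.28 -0.23  0.1 ]
to key: tx -2.9 ty -2.2
to key: tx -54.9 ty -1.9
to key: tx -106.9 ty -1.7
to key: tx -158.9 ty -1.5
```

View pics/scene1.png

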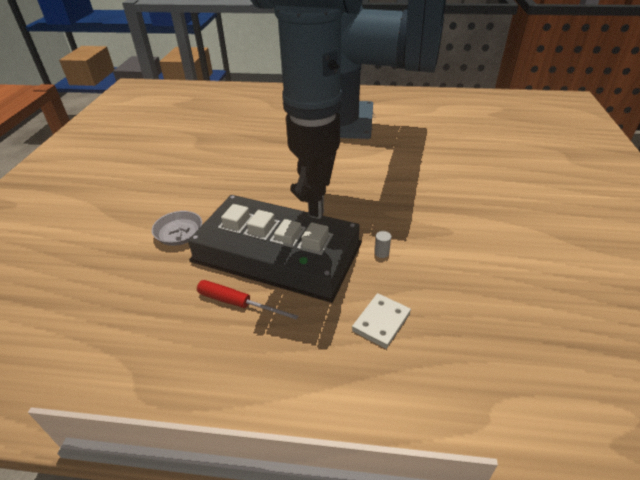

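View pics/wrist1.png

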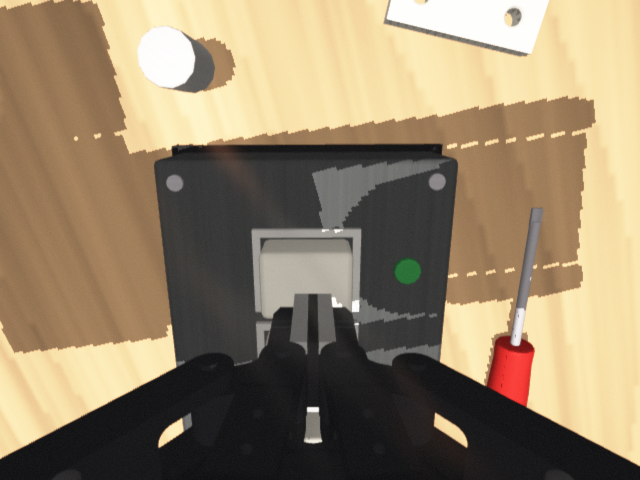

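Request:
play_rows:
  moves: "-3 -2 10 0 0;0 0 15 0 0;0 0 7 0 0;0 0 0 0 0"

```text
time: 3.75
tool_pos: [566.7, 21.3, 78.3]
tool_rot: [-3.14, 0.0, 1.307]
ft_force: [-0.1, -0.6, 0.4]
gripper_width: 0.004
```

Request:
play_rows:
  moves: "0 0 1 0 0;0 0 1 0 0;0 0 1 0 0;0 0 0 0 0"

```text
time: 4.25
tool_pos: [567.4, 21.3, 76.4]
tool_rot: [3.141, 0.0, 1.307]
ft_force: [-0.4, -0.5, 0.1]
gripper_width: -0.005
```

Request:
play_rows:
  moves: "0 0 1 0 0;0 0 0 0 0"

```text
time: 4.5
tool_pos: [567.3, 21.3, 75.3]
tool_rot: [-3.141, 0.0, 1.307]
ft_force: [0.3, 0.2, -0.4]
gripper_width: 0.005
```

Request:
play_rows:
  moves: "0 0 1 0 0;0 0 0 0 0"

```text
time: 4.75
tool_pos: [567.3, 21.3, 74.2]
tool_rot: [-3.141, 0.0, 1.307]
ft_force: [-0.4, -1.0, -0.1]
gripper_width: 0.003
```

Request:
play_rows:
  moves: "0 0 1 0 0;0 0 0 0 0"

```text
time: 5.0
tool_pos: [567.4, 21.3, 73.4]
tool_rot: [3.141, -0.0, 1.307]
ft_force: [-0.1, -0.5, 2.0]
gripper_width: -0.0
```

Request:
play_rows:
  moves: "0 0 1 0 0;0 0 0 0 0"

```text
time: 5.25
tool_pos: [567.4, 21.2, 72.4]
tool_rot: [3.141, 0.0, 1.307]
ft_force: [-0.7, 0.4, 2.3]
gripper_width: -0.001
```

Request:
play_rows:
  moves: "0 0 -8 0 0;0 0 -12 0 0;-20 0 0 0 0;-32 0 0 0 0;0 0 0 0 0;0 0 8 0 0;0 0 6 0 0;0 0 0 0 0"

```text
time: 6.25
tool_pos: [553.2, -28.2, 77.3]
tool_rot: [-3.14, -0.0, 1.308]
ft_force: [0.1, -0.2, -0.0]
gripper_width: 0.0
```

Request:
play_rows:
  moves: "0 0 2 0 0;0 0 2 0 0;0 0 1 0 0;0 0 0 0 0"

```text
time: 6.75
tool_pos: [553.8, -28.9, 73.3]
tool_rot: [-3.142, 0.0, 1.307]
ft_force: [0.0, 0.7, -0.2]
gripper_width: -0.001
```

Request:
play_rows:
  moves: "0 0 1 0 0;0 0 1 0 0;0 0 1 0 0;0 0 0 0 0"

```text
time: 7.25
tool_pos: [553.7, -28.9, 70.2]
tool_rot: [-3.141, -0.0, 1.307]
ft_force: [-0.4, 0.5, -0.3]
gripper_width: 0.0
```

Request:
play_rows:
  moves: "0 0 1 0 0;0 0 1 0 0;0 0 0 0 0"

```text
time: 7.62
tool_pos: [553.7, -28.9, 68.2]
tool_rot: [-3.141, 0.0, 1.307]
ft_force: [-0.6, 0.2, 0.8]
gripper_width: 0.0
```

Request:
play_rows:
  moves: "0 0 1 0 0;0 0 0 0 0"

```text
time: 7.88
tool_pos: [553.7, -28.9, 67.2]
tool_rot: [-3.141, 0.0, 1.307]
ft_force: [-0.1, -0.0, 0.2]
gripper_width: 0.003
```

Request:
play_rows:
  moves: "0 0 0.5 0 0;0 0 0 0 0"

```text
time: 8.12
tool_pos: [553.8, -29.0, 67.1]
tool_rot: [3.141, 0.0, 1.307]
ft_force: [-1.4, 0.6, 3.7]
gripper_width: -0.003
```

Request:
play_rows:
  moves: "0 0 -10 0 0;0 0 -14 0 0;-20 0 0 0 0;-32 0 0 0 0;0 0 0 0 0;0 0 9 0 0;0 0 5 0 0;0 0 0 0 0"

```text
time: 9.12
tool_pos: [539.7, -78.4, 75.9]
tool_rot: [-3.14, -0.0, 1.308]
ft_force: [-0.5, 0.4, -0.5]
gripper_width: -0.001
```

Request:
play_rows:
  moves: "0 0 1 0 0;0 0 1 0 0;0 0 0 0 0"

```text
time: 9.5
tool_pos: [540.3, -79.0, 74.8]
tool_rot: [3.142, 0.0, 1.307]
ft_force: [0.1, -0.7, -0.0]
gripper_width: 0.001
```

Request:
play_rows:
  moves: "0 0 1 0 0;0 0 0 0 0"

```text
time: 9.75
tool_pos: [540.4, -79.2, 74.0]
tool_rot: [3.141, -0.0, 1.307]
ft_force: [-0.4, 0.1, 1.3]
gripper_width: -0.001
```

Request:
play_rows:
  moves: "0 0 1 0 0;0 0 0 0 0"

```text
time: 10.0
tool_pos: [540.4, -79.2, 72.9]
tool_rot: [3.141, -0.0, 1.307]
ft_force: [-0.1, 0.1, 2.1]
gripper_width: -0.0
```

Request:
play_rows:
  moves: "0 0 0.6 0 0;0 0 0 0 0"

```text
time: 10.25
tool_pos: [540.4, -79.2, 72.2]
tool_rot: [3.141, -0.0, 1.307]
ft_force: [0.4, 0.4, 2.7]
gripper_width: 0.003
```

Request:
play_rows:
  moves: "0 0 -8 0 0;0 0 -12 0 0;-20 0 0 0 0;-32 0 0 0 0;0 0 0 0 0;0 0 11 0 0;0 0 6 0 0;0 0 0 0 0"

```text
time: 11.25
tool_pos: [526.1, -128.6, 74.3]
tool_rot: [-3.14, -0.0, 1.308]
ft_force: [0.2, 0.1, 0.4]
gripper_width: -0.005
```

Request:
play_rows:
  moves: "0 0 1 0 0;0 0 0 0 0"

```text
time: 11.5
tool_pos: [526.8, -129.1, 74.3]
tool_rot: [3.141, -0.0, 1.307]
ft_force: [-0.0, 0.2, -0.1]
gripper_width: 0.001
```

Request:
play_rows:
  moves: "0 0 1 0 0;0 0 0 0 0"

```text
time: 11.75
tool_pos: [526.8, -129.2, 73.4]
tool_rot: [3.141, -0.0, 1.307]
ft_force: [0.5, 0.5, 1.6]
gripper_width: -0.001
```

Request:
play_rows:
  moves: "0 0 1 0 0;0 0 0 0 0"

```text
time: 12.0
tool_pos: [526.8, -129.3, 72.3]
tool_rot: [3.141, -0.0, 1.307]
ft_force: [0.6, 2.3, 1.7]
gripper_width: -0.002
```

Request:
play_rows:
  moves: "0 0 0.4 0 0;0 0 0 0 0"

```text
time: 12.25
tool_pos: [526.8, -129.4, 71.9]
tool_rot: [3.141, -0.0, 1.307]
ft_force: [1.2, 2.0, 2.6]
gripper_width: -0.003
```

Request:
play_rows:
  moves: "0 0 -8 0 0;0 0 -12 0 0;25 0 0 0 0;40 0 0 0 0;39 0 0 0 0;0 0 0 0 0;0 0 12 0 0;0 0 10 0 0"

```text
time: 13.25
tool_pos: [553.3, -29.9, 69.0]
tool_rot: [-3.141, 0.0, 1.306]
ft_force: [1.0, 0.2, 0.4]
gripper_width: 0.001
```

Request:
play_rows:
  moves: "0 0 1 0 0;0 0 0 0 0"

```text
time: 13.5
tool_pos: [553.6, -29.6, 68.5]
tool_rot: [-3.141, 0.0, 1.306]
ft_force: [-0.3, -0.3, 1.4]
gripper_width: -0.001
```

Request:
play_rows:
  moves: "0 0 1 0 0;0 0 1 0 0;0 0 1 0 0;0 0 0 0 0"

```text
time: 14.0
tool_pos: [554.0, -29.1, 66.3]
tool_rot: [3.141, 0.0, 1.307]
ft_force: [-0.8, -0.4, 5.5]
gripper_width: 0.003
```

Request:
play_rows:
  moves: "0 0 1 0 0;0 0 1 0 0;0 0 0 0 0"

```text
time: 14.38
tool_pos: [554.0, -29.1, 64.1]
tool_rot: [3.141, 0.0, 1.307]
ft_force: [-1.8, -1.2, 5.5]
gripper_width: -0.002
```

Request:
play_rows:
  moves: "0 0 1 0 0;0 0 0.8 0 0;0 0 0 0 0;0 0 0 0 0"

```text
time: 14.88
tool_pos: [554.0, -29.1, 62.5]
tool_rot: [3.141, 0.0, 1.307]
ft_force: [-0.9, -1.1, 4.8]
gripper_width: 0.001
```

Request:
play_rows:
  moves: "0 0 0.6 0 0;0 0 0 0 0;0 0 0 0 0"

```text
time: 15.25
tool_pos: [554.0, -29.1, 61.9]
tool_rot: [3.141, 0.0, 1.307]
ft_force: [-1.3, -1.4, 5.0]
gripper_width: -0.002
```

Request:
play_rows:
  moves: "0 0 -4 0 0;0 0 -6 0 0;0 0 -10 0 0;0 0 -30 0 0;0 0 -50 0 0;0 -50 -50 0 0;0 -60 0 0 0;0 -60 0 0 0"

```text
time: 16.25
tool_pos: [393.6, 14.5, 206.1]
tool_rot: [3.141, -0.0, 1.307]
ft_force: [-0.5, 0.3, 0.5]
gripper_width: 0.0
```

Request:
play_rows:
  moves: "0 -60 0 0 0;0 0 0 0 0;0 0 0 0 0"

```text
time: 16.62
tool_pos: [338.1, 29.5, 206.3]
tool_rot: [3.139, -0.0, 1.307]
ft_force: [0.8, -0.3, 0.6]
gripper_width: 0.001
```

Run:
```python
from h import *
from plant import optics,sensors
print(sensors.observe()["time"],sensors.observe()["tool_pos"],sensors.observe()["ft_force"])
d=pickle.load(open("snap0.pkl","rb"))
for n in("top","scene"):
    c=optics.snapshot(n); W=cloud(c);cv2.imwrite(f"pics/{n}9.png",c["img"][:,:,::-1])
    for k in [[567,21.5],[553.7,-28.8],[540.4,-79.1],[527,-129.3]]:
        q=W[(abs(W[...,:2]-k).max(-1)<11)]
        print(n,k,len(q),np.median(q[:,2]).round(1))
    im=cv2.absdiff(c["img"],d[n]["img"]).max(-1);cv2.imwrite(f"pics/{n}diff.png",im)
```

```text
16.625 [338.0979566   29.49890432 206.29814341] [ 0.76974352 -0.31979745  0.5951786 ]
top [567, 21.5] 109 72.7
top [553.7, -28.8] 109 72.8
top [540.4, -79.1] 113 72.7
top [527, -129.3] 116 72.4
scene [567, 21.5] 107 74.3
scene [553.7, -28.8] 104 74.3
scene [540.4, -79.1] 98 74.3
scene [527, -129.3] 95 74.2
```

All four keys are up, so I'll take one look at the surroundings and then hand in.

View pics/scene9.png

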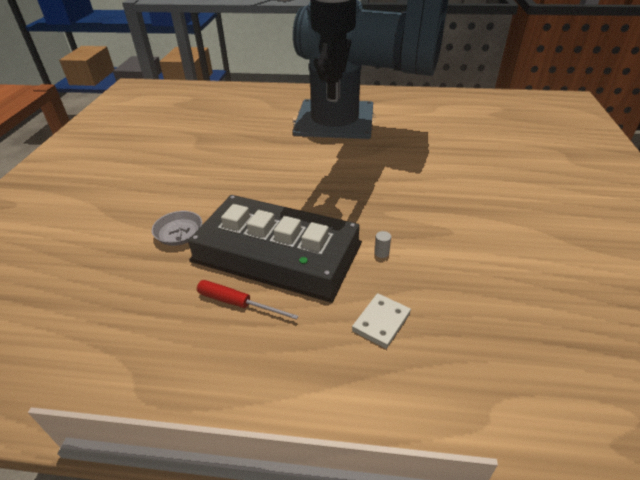

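```bash
python3 -c "
from plant import robot;print(robot.finish_job())"
```

```text
the job is handed in; nothing more can be done
None
```

The latched key was key 2. It has let go, all four keys now stand up, and the job is handed in at about 17 s of the 54 s allowed.

- **Tapping:** I tapped the keys left to right with the closed fingertips. Keys 1, 3 and 4 pushed back at about 74 mm with 2–3 N, and I pressed them only about 2 mm. Key 2 met the finger only at about 67 mm, with 3.7 N.
- **Release:** I pressed key 2 to about 62 mm (12 mm down) with about 5 N for more than 0.3 s. Then I lifted off and drew the arm back toward the robot.
- **Last checks:** Depth readings put all four key tops level, at 74.2–74.3 mm in the scene view. The top view read 72.4–72.8 mm, a small offset that fits the calibration error.
- **Surroundings:** In the last picture, the dish, screwdriver, spacer and plate look to be where they began, judged by eye only. The robot is touching nothing.

During the key 4 tap there was a side force of about 2 N, most likely friction. No check failed.

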